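Load the document carrier into the page scanner

ROBOT

A 6-joint arm with a two-finger parallel gripper is mounted at the origin on the work surface. World frame = base frame: x ahead of the robot, y to its left, z up, the work surface at z = 0. Lengths are in mm, angles in rad, forces in N, time in s.
With the tool pointing down it reaches from about 250 to 725 mm from the base axis. Payload 4 kg.
Tool frame: the origin (TCP) lies at the very end of the fingers, on their centre line; the grasp point (between the pads) lies 19 mm behind it (robot.grip_point_offset is the distance from the TCP to the grasp point, in mm); y points along the fingers, x is the direction in which the jaws open and shut, and the axes are right-handed (so a half turn about y gives the same grasp; the last joint's range is limited). The gripper opens to 85 mm and grips with 20 to 120 N. Pads are 22 mm wide; open, the fingers measure 114 mm over their backs; the gripper's body (76 mm by 85 mm) begins 54 mm behind the grasp point. The pads swing forward as they close: fully open they stand 13 mm farther back than shut.
Start: joints at [-1.307, 0.241, 0.005, 1.335, 0, 1.571], TCP at [130.374, -482.703, 231.306] pointing down, gripper open.
Joint ranges: [-2.72, 2.72], [-1.05, 1.87], [-1.09, 1.28], [-1.99, 2.15], [-1.42, 1.44], [-3.14, 3.14]. Speed limits (rad/s): [2.79, 2.79, 3.14, 3.14, 3.14, 3.14].

INTERFACE

Orientations are given as a unit quaternion [w, x, y, z].
In Python, from rig import robot, optics gives the robot as it stands. The module is installed in compiled form; this text tells all that it offers.
- The arm moves only by the tool move_arm, never from a script. Its argument "targets" is a list of rows, each a list of 3 entries, a list of its own where there are three numbers: the finger opening in mm, from 0 to 85.4, then the shift along the tool's x, y, z in mm, then the turn, a rotation vector about the tool's x, y, z in degrees. A call has 1 to 5 rows; each row is the pose to reach, as a shift and turn from the pose commanded when the call began, along the tool's axes at that moment; what a row does not reach only later rows make up. A row lasts 1/12 s, in which the tool goes at most 41.7 mm and 7.16 degrees, less where a joint would pass 70% of its speed; a pose out of reach is approached as far as the arm can. A call with a gripper value outside its range is refused whole. The fingers move at their own pace and stop on an object; "grip_force" is the grip in N (left out, the last holds). Time passes only in rows, so rows that repeat a pose let the fingers close. It gives the time, the measured TCP pose, the force and the opening at its end, in the units of the state.
- robot.sense(): the state, without advancing time (a new reading comes with each control period).
- optics.get_image(name): name is "scene" or "top" or "wrist"; returns (picture, depth): 384x512x3 uint8, red, green, blue; 384x512 float32, mm along the optical axis (not along the pixel's ray), 0 where there is no reading.
- optics.camera_info(name): a dict with "camera_matrix" (3x3 intrinsics, pixels), "k1" (the pictures are not rectified: a ray, as slopes to the right and down, at radius r is drawn at 1 + k1 r^2 times it, then the intrinsics apply), "R" (3x3) and "t" (3): a world point X has camera coordinates R X + t; the wrist camera has in their place "hand_eye" (4x4, takes a point from camera to tool coordinates, whose origin is the TCP and whose axes are the tool frame's). Camera axes: x right, y down, z forward; pixel columns grow to the right and rows downward; lengths in mm; the calibration is good to about 2 mm. A picture is of the moment at which its call begins: read the wrist's pose just before it. camera_info takes no time and is no camera call.
- robot.job_done(): hands the job in, once; it reports no verdict.
Trained networks look in the newest picture that a camera, given by its name, has taken for a name from the list of things; names that differ only in an ending like _2 or _b are one class to them, and where a whole thing is asked for, a point or a joint stands for the part that bears it (a point fixed in the world has none). Each returns a list of dicts, best first, with "conf" (0 to 1); they miss things now and then, are a little off and sometimes report something else, mostly with a low value. They report only what shows in the picture. A call takes as long as a camera call. They do not tell look-alikes from the thing itself.
- optics.spot_in(thing, camera): "position" ([x, y, z] in mm, in the coordinates of the camera as it stood for that picture, good to about 4 mm: the middle of the surface that is visible of it).
The state is a dict: "clock": time; "joint_positions": joint angles; "joint_velocities": joint speeds; "joint_efforts": joint torques, N m; "tcp_pos": TCP position; "tool_rot": TCP orientation; "contact_force": force on the tool from outside, world axes, zero at the start; "ft_torque": the same for the moment, N m; "finger_gap": finger opening in mm.
Only numpy, scipy, OpenCV 4.12 (cv2) and the standard library are available. Lean on these libraries where they do the work, as an engineer would, in place of code of your own. Each camera call takes 0.05 s, during which the arm holds its last target.

TASK

Slide the pink document carrier along the table through the guides and under the white bridge of the page scanner until its front edge rests against the black stop at the far end. Then turn the yellow latch clockwise as far as it goes, so that its arm lies across behind the carrier and locks it in. Leave everything else on the table where it stands.

Things in the scene. Friction and masses are not known exactly. Their poses are not given: they have to be found in the camera images.
- carrier: loose pink board, 200 (its x) x 130 (its y) x 14 mm, about 0.5 kg, lying flat, with an old page on it and a pale green glass bar across it (top at z 24 mm, centred at x = +60). Origin at the centre of its underside; +x is its front, the end that goes into the scanner first.
- carrier_handle (a point): grip point of the carrier's dark wooden handle, an upright fin 50 mm long (along the carrier's x), 16 mm thick (its y), rising from z 14 to 60 mm. The point lies on the fin's middle at carrier (x, y, z) = (-70, 0, 46) mm. The fin is too tall to go under the bridge and stays outside.
- scanner: page scanner fixed to the table. Origin on the table, in the middle of where the carrier lies when fully home (carrier and scanner origins then coincide and axes agree); +x is the way the carrier travels in, z up. The carrier slides on the table itself.
- bridge (a point): middle of the underside of the scanner's white bridge, at scanner (60, 0, 45) mm. The bridge covers scanner x = 25 to 95 mm, y = -125 to 125, z = 45 to 105; grey posts at y = +-96 to +-118.
- mouth (a point): middle of the mouth between the aluminium guides, on the table, at scanner (-80, 0, 0) mm. Guides are 16 mm high and leave a lane 140 mm wide from scanner x = -30 to 100, flaring outwards to about 175 mm wide at the mouth.
- stop (a point): middle of the face of the black stop, at scanner (100, 0, 10) mm; it is 20 mm high and 130 mm wide.
- latch (a joint): turn of the yellow latch, rad, growing clockwise seen from above: about 0 (starts 0 to 0.25) = open, its arm pointing along the scanner's -x; 1.5 = end of travel, arm pointing along the scanner's +y, behind the carrier. Light friction. The arm is 70 mm long, 16 mm wide, 5 to 16 mm above the table.
- latch_grip (a point): grip point on the latch's vertical turning axis, at scanner (x, y, z) = (-115, -108, 46) mm: middle of its upright yellow grip plate, 56 mm long (in line with the arm), 16 mm thick, from z 20 to 64 mm.
- bowl: pale green porcelain bowl, 84 mm across, 45 mm high, beside the mouth of the guides; origin under its centre. To be left alone.
- paperweight: pale green glass bar 150 (x) x 28 x 16 mm, beside the bridge; origin under its centre. To be left alone.
- bin_a: white open plastic bin 100 x 85 x 55 mm; origin under its centre. To be left alone.
- bin_b: a second bin, the same. To be left alone.
- dish: white dish, 104 mm across, 18 mm high; origin under its centre. To be left alone.
- brush: brush 190 mm long, lying along its x; to be left alone.
- clock: orange twin-bell alarm clock, 136 mm high, 98 mm wide, beyond the stop; origin under its centre. To be left alone.
Not all that is in view belongs to the job. Leave any purple look-alike of the carrier alone.

How it is judged (in metres and radians):
On the way:
1. the carrier lies fully home under the bridge, against the stop (x of carrier in the frame of scanner between -0.008 and 0.008 m and y of carrier in the frame of scanner between -0.01 and 0.01 m and angle between the x axis of carrier and the x axis of scanner, either way round below 0.09 rad and height (world z) of carrier below 0.006 m and angle between carrier's own z axis and vertical below 0.05 rad), for 0.2 s.
At the end, for the whole second after the job is handed in: The carrier lies flat on the table, fully home under the bridge (origin within 8 mm of the scanner's along the lane and 10 mm across, square within 0.09 rad), at rest, and the latch is turned past 1.2 rad. Everything else is within 30 mm of where it was (all of step 1 and value of joint latch above 1.2 rad and linear speed of carrier below 0.01 m/s); the robot touches nothing.
It fails at once if something else on the table is moved more than 30 mm (distance of any of bowl, paperweight, bin_a, bin_b, dish, clock, brush from where it was at the start of the episode above 0.03 m).
It also fails if it takes over 51 s, if anything falls off the work surface, if the arm or the gripper's body presses on something with over 40 N, if the wrist force passes 120 N, or if a joint passes its speed limit or range.

## Working session

There is one attempt and no reset: what is moved stays moved. The work goes in short steps, Python scripts to look and compute and a tool call to move; the robot and the scene stay as the last step left them, time stands still between calls to the robot, and variables do not carry over. Pictures are saved under pics/ and viewed, and the job is handed in when it is done.

Besides the shell and the picture viewer there is one more tool, called after "Emit:" as name([rows], argument=value, ...), one row to a line, values as JSON. move_arm: Moves the arm, as the interface text tells. Its arguments: {"type":"object","properties":{"targets":{"type":"array","items":{"type":"array"}},"grip_force":{"type":"number"}},"required":["targets"]}

```bash
mkdir -p pics; cat > h.py <<'E'
from rig import robot, optics
import numpy as np, cv2
from scipy.spatial.transform import Rotation as Ro
def pix2world(name,u,v,z=None,depth=None):
    ci=optics.camera_info(name);K=np.array(ci["camera_matrix"]);
    x=(u-K[0,2])/K[0,0];y=(v-K[1,2])/K[1,1]
    d=np.array([x,y]);s=d.copy()
    for _ in range(20): s=d/(1+ci["k1"]*(s@s))
    ray=np.array([s[0],s[1],1.])
    if "R" in ci:
        R=np.array(ci["R"]);t=np.array(ci["t"]); A=R.T;o=-R.T@t
    else:
        st=robot.sense();H=np.array(ci["hand_eye"]);T=Ro.from_quat(np.roll(st["tool_rot"],-1)).as_matrix()
        A=T@H[:3,:3];o=T@H[:3,3]+np.array(st["tcp_pos"])
    w=A@ray
    k=depth if depth else (z-o[2])/w[2]
    return o+k*w
def cam2world(name,p):
    ci=optics.camera_info(name);p=np.array(p)
    if "R" in ci: return np.array(ci["R"]).T@(p-np.array(ci["t"]))
    st=robot.sense();H=np.array(ci["hand_eye"]);T=Ro.from_quat(np.roll(st["tool_rot"],-1)).as_matrix()
    return T@(H[:3,:3]@p+H[:3,3])+np.array(st["tcp_pos"])
E
python3 - <<'E'
from h import *
s=robot.sense();print(s)
for n in("top","scene"):
    im,d=optics.get_image(n);cv2.imwrite(f"pics/{n}0.png",cv2.resize(im[...,::-1],(800,600)));np.save(f"{n}0.npy",im);np.save(f"{n}0d.npy",d)
    for t in("carrier","carrier_handle","latch","bridge","scanner","stop","bowl"):
        for r in optics.spot_in(t,n)[:3]: print(n,t,round(r["conf"],2),cam2world(n,r["position"]).round(0))
E
```

```text
{'clock': 0.0, 'joint_positions': array([-1.30699581e+00,  2.41394164e-01,  3.71295697e-03,  1.33518184e+00,
       -8.45596220e-06,  1.57079565e+00]), 'joint_velocities': array([ 0.0003987 , -0.00116017, -0.00066023, -0.00046442,  0.00081562,
        0.00103833]), 'joint_efforts': array([-2.66909221e-03, -3.72320652e+01,  2.52405918e+01,  1.69915828e-02,
       -8.87130795e-05,  1.73854471e-05]), 'tcp_pos': array([ 130.2088753 , -482.09505127,  230.418041  ]), 'tool_rot': array([ 0.56185766, -0.56097393,  0.43047936, -0.42931543]), 'contact_force': array([-0.3646194 , -0.41925161, -0.40966718]), 'ft_torque': array([ 0.01928216, -0.00942049,  0.05982349]), 'finger_gap': 85.18822119208411}
top carrier 0.81 [ 272. -251.   10.]
top carrier 0.64 [488. -78.  14.]
top carrier 0.58 [ 793. -251.   16.]
top carrier_handle 0.9 [ 277. -252.    4.]
top carrier_handle 0.74 [485. -79.  13.]
top carrier_handle 0.64 [ 796. -249.   16.]
top latch 0.64 [613. 104.  43.]
top latch 0.58 [750. 118.   2.]
top latch 0.16 [359. 109.  24.]
top bridge 0.74 [498. 203.  -1.]
top scanner 0.81 [500. 208.  -0.]
top stop 0.76 [499. 204.   1.]
top bowl 0.71 [360. 112.  22.]
scene carrier 0.93 [502. -91.  13.]
scene carrier 0.77 [ 311. -258.   11.]
scene carrier 0.67 [ 814. -253.   17.]
scene carrier_handle 0.88 [ 313. -259.   18.]
scene carrier_handle 0.59 [503. -89.  15.]
scene carrier_handle 0.57 [ 818. -256.   19.]
scene latch 0.87 [630. 104.  39.]
scene bridge 0.88 [519. 232.  16.]
scene scanner 0.85 [515. 228.  17.]
scene scanner 0.37 [754.  -4.  15.]
scene stop 0.85 [515. 236.  15.]
scene bowl 0.85 [351. 111.  30.]
scene bowl 0.53 [522. 229.  16.]
scene bowl 0.49 [624. 104.  35.]
```

View pics/top0.png

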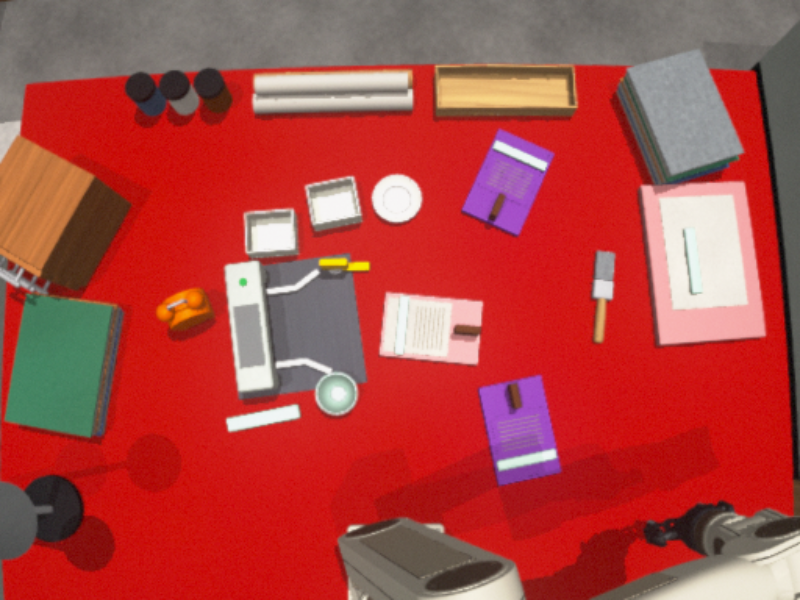

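View pics/scene0.png

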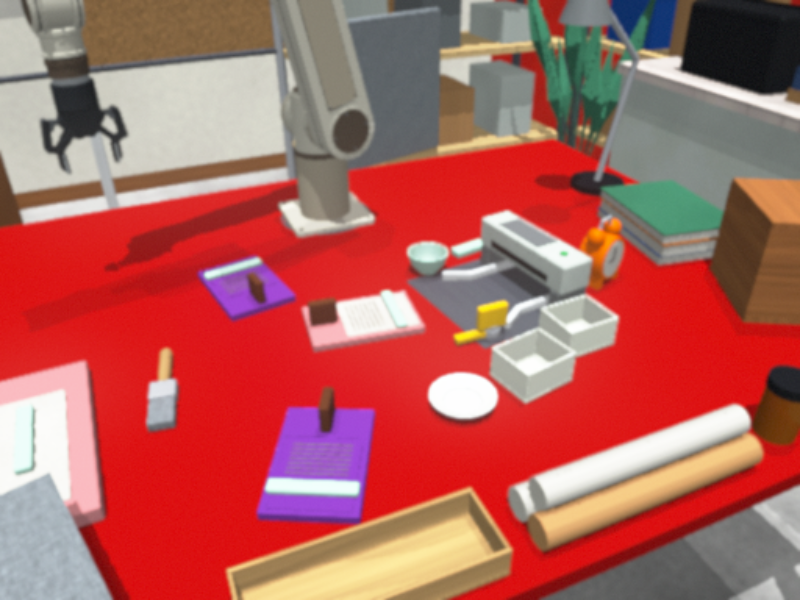

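The scene camera and top camera agree: the job's carrier is the small pink board at about (430,328) in the top picture, with its handle at (467,330). The scanner is at (250,328), the latch at (340,265) and the bowl at (337,393). The large pink board at the right is a different thing. Next I measure these poses.

```bash
python3 - <<'E'
from h import *
im=np.load("top0.npy");d=np.load("top0d.npy")
c=im[150:270,130:330];cv2.imwrite("pics/crop0.png",cv2.resize(c[...,::-1],(800,480),interpolation=cv2.INTER_CUBIC))
hsv=cv2.cvtColor(im,cv2.COLOR_RGB2HSV)
# carrier: nonred in window
win=np.zeros(im.shape[:2],np.uint8);win[178:240,240:314]=1
m=((hsv[...,1]<190)&(win>0)).astype(np.uint8)
m=cv2.morphologyEx(m,cv2.MORPH_CLOSE,np.ones((7,7)))
cn=max(cv2.findContours(m,0,2)[0],key=cv2.contourArea)
b=cv2.boxPoints(cv2.minAreaRect(cn));print("carrier",m.sum(),b.round(1))
w=np.array([pix2world("top",*p,z=12) for p in b]);print(w.round(1),w.mean(0))
for i in range(4): e=w[(i+1)%4]-w[i];print(np.hypot(*e[:2]).round(1),np.degrees(np.arctan2(e[1],e[0])).round(2))
def mask(name,mm,z):
    n,l,st,ce=cv2.connectedComponentsWithStats(mm.astype(np.uint8))
    for i in range(1,n):
        if st[i,4]>15: print(name,st[i],pix2world("top",*ce[i],z=z).round(1))
y=(hsv[...,0]>22)&(hsv[...,0]<34)&(hsv[...,1]>180)&(hsv[...,2]>120)
y[:, :190]=0;y[:150]=0;y[190:]=0
mask("yellow",y,40)
# depth heights of scene near scanner
E
```

```text
carrier 2756 [[241.3 228.1]
 [245.4 185.5]
 [309.8 191.7]
 [305.7 234.3]]
[[ 431.1   30.1   12. ]
 [ 567.1   15.4   12. ]
 [ 543.8 -189.9   12. ]
 [ 408.1 -172.8   12. ]] [487.55449356 -79.30196997  12.        ]
136.7 -6.15
206.7 -96.46
136.8 172.83
204.2 83.53
yellow [205 165  17   5  72] [622.1 115.6  40. ]
yellow [222 168  14   5  64] [612.3  66.   40. ]
```

View pics/crop0.png

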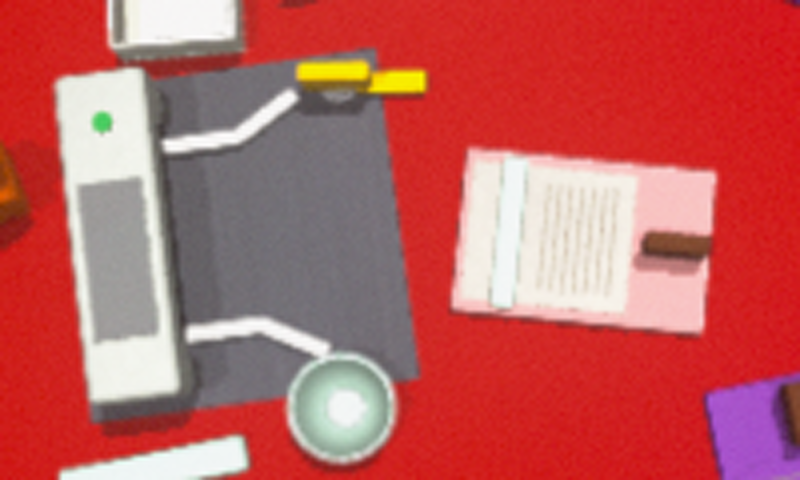

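```bash
python3 - <<'E'
from h import *
im=np.load("top0.npy");d=np.load("top0d.npy")
pts={}
P=np.full(im.shape,np.nan)
for v in range(155,265):
    for u in range(135,320):
        if d[v,u]>0: P[v,u]=pix2world("top",u,v,depth=float(d[v,u]))
np.save("P.npy",P)
print("table z",np.nanmedian(P[245:262,270:300,2]))
m=(abs(P[...,2]-105)<10); m[:, 200:]=0
n,l,st,ce=cv2.connectedComponentsWithStats(m.astype(np.uint8));i=1+np.argmax(st[1:,4]);print(st[i])
c=P[l==i][:,:2].astype(np.float32);print("z",np.median(P[l==i][:,2]))
r=cv2.minAreaRect(c);print("bridge",r,c.mean(0))
cn=max(cv2.findContours((l==i).astype(np.uint8),0,2)[0],key=cv2.contourArea)
b=cv2.boxPoints(cv2.minAreaRect(cn));w=np.array([pix2world("top",*p,z=105) for p in b]);print(b,w.round(1),w.mean(0))
for i in range(4): e=w[(i+1)%4]-w[i];print(np.hypot(*e[:2]).round(1),np.degrees(np.arctan2(e[1],e[0])).round(2))
# base plate edge right side & guides
for p,z in [((163,146),16),((238,134),16),((295,95),16),((187,333),16),((262,323),16),((327,348),16),((376,50),0),((418,377),0),((334,71),64),((341,408),45),((300,71),64),((369,71),64),((426,81),16)]:
    print(p,pix2world("top",130+(p[0]+.5)/4-.5,150+(p[1]+.5)/4-.5,z=z).round(1))
m=(P[...,2]>35)&(P[...,2]<75);m[:,290:]=0
E
```

```text
Traceback (most recent call last):
  File "h.py", line 5, in pix2world
    ci=optics.camera_info(name);K=np.array(ci["camera_matrix"]);
ValueError: time passes only in moves, steps and waits
```

```bash
python3 - <<'E'
s=open('h.py').read()
s=s.replace('ci=optics.camera_info(name)','ci=CI(name)').replace('def pix2world','import functools\n@functools.lru_cache(None)\ndef CI(n): return optics.camera_info(n)\n@functools.lru_cache(None)\ndef _S(): return robot.sense()\ndef pix2world',1)
s=s.replace('st=robot.sense()','st=_S()')
open('h.py','w').write(s)
E
python3 - <<'E'
from h import *
im=np.load("top0.npy");d=np.load("top0d.npy")
P=np.full(im.shape,np.nan)
for v in range(155,265):
    for u in range(135,320):
        if d[v,u]>0: P[v,u]=pix2world("top",u,v,depth=float(d[v,u]))
np.save("P.npy",P)
print("table z",np.nanmedian(P[245:262,270:300,2]))
m=(abs(P[...,2]-105)<10); m[:, 200:]=0
n,l,st,ce=cv2.connectedComponentsWithStats(m.astype(np.uint8));i=1+np.argmax(st[1:,4]);print(st[i])
c=P[l==i][:,:2].astype(np.float32);print("z",np.median(P[l==i][:,2]))
r=cv2.minAreaRect(c);print("bridge",r,c.mean(0))
cn=max(cv2.findContours((l==i).astype(np.uint8),0,2)[0],key=cv2.contourArea)
b=cv2.boxPoints(cv2.minAreaRect(cn));w=np.array([pix2world("top",*p,z=105) for p in b]);print(b,w.round(1),w.mean(0))
for i in range(4): e=w[(i+1)%4]-w[i];print(np.hypot(*e[:2]).round(1),np.degrees(np.arctan2(e[1],e[0])).round(2))
for p,z in [((163,146),16),((238,134),16),((295,95),16),((187,333),16),((262,323),16),((327,348),16),((376,50),0),((418,377),0),((334,71),64),((341,408),45),((300,71),64),((369,71),64),((426,81),16)]:
    print(p,pix2world("top",130+(p[0]+.5)/4-.5,150+(p[1]+.5)/4-.5,z=z).round(1))
E
```

```text
table z -0.32855298503022823
[ 143  167   33   84 1926]
z 104.52367897045872
bridge ((489.5718994140625, 275.2414245605469), (249.23777770996094, 73.28958129882812), 7.162585735321045) [487.65137 273.798  ]
[[142.04436 168.87714]
 [165.9488  166.06485]
 [175.5529  247.69965]
 [151.64845 250.51193]] [[608.6 327.3 105. ]
 [615.8 253.6 105. ]
 [369.6 222.2 105. ]
 [361.7 294.  105. ]] [488.92960835 274.26879151 105.        ]
74.1 -84.39
248.2 -172.74
72.3 96.24
249.1 7.68
(163, 146) [568.1 256.1  16. ]
(238, 134) [576.9 195.6  16. ]
(295, 95) [607.8 149.8  16. ]
(187, 333) [418.3 235.6  16. ]
(262, 323) [425.6 175.9  16. ]
(327, 348) [405.3 124.5  16. ]
(376, 50) [646.8  85.8   0. ]
(418, 377) [382.1  53.9   0. ]
(334, 71) [617.3 113.8  64. ]
(341, 408) [357.7 111.1  45. ]
(300, 71) [617.8 140.3  64. ]
(369, 71) [616.8  86.6  64. ]
(426, 81) [617.5  44.6  16. ]
```

```bash
cat >> h.py <<'E'
def plan(pos,yaw=None,st=None):
    """shift+rotvec in tool axes to reach world TCP pos with tool y down, tool x at yaw deg (mod 180)"""
    st=st or robot.sense();T=Ro.from_quat(np.roll(st["tool_rot"],-1));M=T.as_matrix();p=np.array(st["tcp_pos"])
    cy=np.degrees(np.arctan2(M[1,0],M[0,0]))
    print("t",round(st["clock"],2),"tcp",p.round(1),"yaw",cy.round(2),"down",M[:,1].round(3),"q",np.round(st["joint_positions"],2),"F",np.round(st["contact_force"],1),"gap",round(st["finger_gap"],1))
    yaw=cy if yaw is None else yaw
    yaw=cy+((yaw-cy+90)%180-90)
    a=np.radians(yaw);x=np.array([np.cos(a),np.sin(a),0]);y=np.array([0,0,-1.]);G=np.c_[x,y,np.cross(x,y)]
    print("shift",(M.T@(np.array(pos)-p)).round(1),"rot",np.degrees(Ro.from_matrix(M.T@G).as_rotvec()).round(2),"x,z axes world",M[:,0].round(3),M[:,2].round(3))
E
python3 - <<'E'
from h import *
plan([480,-149,150],-6.5)
for p,z in [((643,240),60),((710,240),60),((676,240),60)]:
    print(p,pix2world("top",130+(p[0]+.5)/4-.5,150+(p[1]+.5)/4-.5,z=z).round(1))
E
```

```text
t 0.8 tcp [ 130.4 -482.7  231.3] yaw -74.88 down [-0. -0. -1.] q [-1.31  0.24  0.01  1.34 -0.    1.57] F [-0.  -0.3 -0.5] gap 85.3
shift [-231.    81.3  424.6] rot [  0.   -68.38  -0.  ] x,z axes world [ 0.261 -0.965 -0.   ] [ 0.965  0.261 -0.   ]
(643, 240) [ 482.4 -122.7   60. ]
(710, 240) [ 481.6 -174.3   60. ]
(676, 240) [ 482.  -148.1   60. ]
```

Emit:
move_arm([
  [85,[-38,3,18],[0,-7,0]],
  [85,[-60,16,50],[0,-14,0]],
  [85,[-80,24,86],[0,-21,0]],
  [85,[-98,32,124],[0,-28,0]],
  [85,[-116,40,160],[0,-35,0]],
])

```text
clock: 1.22
tcp_pos: [254.8, -328.3, 191.4]
tool_rot: [-0.665, 0.665, -0.239, 0.24]
contact_force: [0.5, -1.2, -0.4]
finger_gap: 85.0
```

```bash
python3 - <<'E'
from h import *
plan([480,-149,150],-6.5)
E
```

```text
t 1.22 tcp [ 254.8 -328.3  191.4] yaw -39.62 down [ 0.001 -0.001 -1.   ] q [-0.91  0.1  -0.28  1.2   0.    1.35] F [ 0.5 -1.2 -0.4] gap 85.0
shift [ 59.1  41.4 281.7] rot [ 3.000e-02 -3.312e+01  5.000e-02] x,z axes world [ 0.77  -0.638  0.001] [ 0.638  0.77  -0.   ]
```

Emit:
move_arm([
  [85,[8,8,39],[0,-7,0]],
  [85,[16,16,78],[0,-14,0]],
  [85,[24,24,117],[0,-20,0]],
  [85,[32,30,156],[0,-27,0]],
  [85,[41,35,195],[0,-33,0]],
])

```text
clock: 1.63
tcp_pos: [411.5, -204.5, 156.2]
tool_rot: [-0.706, 0.706, -0.04, 0.04]
contact_force: [0.2, -1.4, -0.1]
finger_gap: 84.9
```

Emit:
move_arm([
  [85,[-14,0,37],[0,0,0]],
  [85,[-28,0,74],[0,0,0]],
  [85,[-33,0,82],[0,0,0]],
  [85,[-33,0,82],[0,0,0]],
])

```text
clock: 1.97
tcp_pos: [386.4, -118.5, 156.2]
tool_rot: [0.706, -0.706, 0.041, -0.04]
contact_force: [0.7, -0.2, -0.1]
finger_gap: 84.8
```

```bash
python3 - <<'E'
from h import *
plan([480,-149,150],-6.5)
im,d=optics.get_image("wrist");cv2.imwrite("pics/w1.png",cv2.resize(im[...,::-1],(800,600)));np.save("w1.npy",im);np.save("w1d.npy",d)
for t in("carrier_handle","carrier"):
    for r in optics.spot_in(t,"wrist")[:2]: print(t,round(r["conf"],2),cam2world("wrist",r["position"]).round(0))
E
```

```text
t 1.97 tcp [ 386.4 -118.5  156.2] yaw -6.63 down [-0.002  0.001 -1.   ] q [-0.3   0.11 -0.36  1.1   0.    1.39] F [ 0.7 -0.2 -0.1] gap 84.8
shift [ 96.5   6.  -19.5] rot [-0.03 -0.13 -0.09] x,z axes world [ 0.993 -0.115 -0.002] [0.115 0.993 0.   ]
carrier_handle 0.73 [ 318. -235.   12.]
carrier_handle 0.69 [486. -66.  18.]
carrier 0.91 [487. -68.  15.]
carrier 0.7 [ 324. -233.   13.]
```

View pics/w1.png

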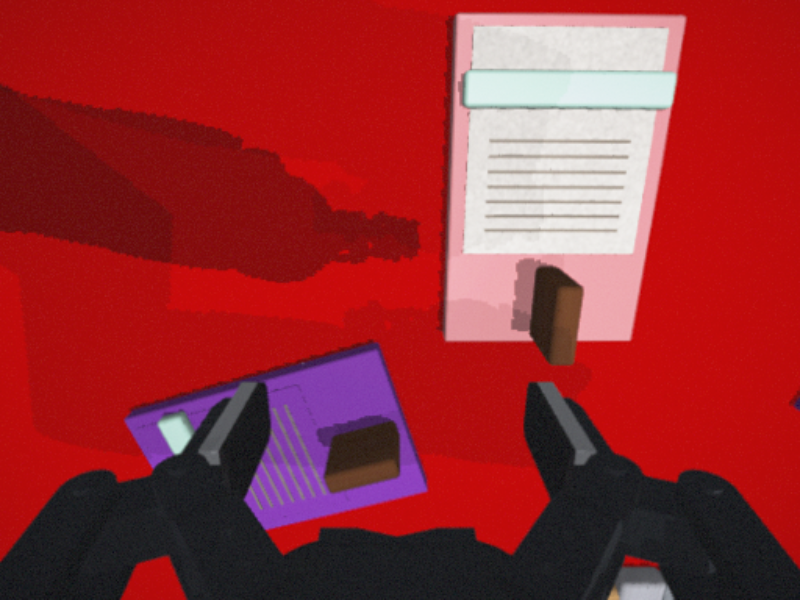

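The wrist picture shows the carrier, with corners at about (457,15), (685,15), (631,340) and (446,340), and the top of the fin at (555-582, 283-363). I use these to refine the position.

```bash
python3 - <<'E'
from h import *
f=lambda p,z:pix2world("wrist",(p[0]+.5)*.64-.5,(p[1]+.5)*.64-.5,z=z)
q=[f(p,60) for p in [(554,284),(582,286),(575,363),(552,363)]];print(np.round(q,1),np.mean(q,0))
q=np.array([f(p,14) for p in [(457,15),(685,15),(631,340),(446,340)]]);print(q.round(1),q.mean(0))
for i in range(4): e=q[(i+1)%4]-q[i];print(np.hypot(*e[:2]).round(1),np.degrees(np.arctan2(e[1],e[0])).round(2))
E
```

```text
[[ 477.1 -126.4   60. ]
 [ 492.7 -129.5   60. ]
 [ 489.1 -177.4   60. ]
 [ 475.5 -175.7   60. ]] [ 483.59352277 -152.21979715   60.        ]
[[ 440.6   21.    14. ]
 [ 567.7    7.    14. ]
 [ 545.4 -190.7   14. ]
 [ 417.4 -174.8   14. ]] [492.75618641 -84.38365172  14.        ]
127.9 -6.31
199.0 -96.45
129.0 172.92
197.2 83.23
```

Emit:
move_arm([
  [85,[35,10,-8],[0,0,0]],
  [85,[70,20,-16],[0,0,0]],
  [85,[100,26,-21.6],[0,0,0]],
  [85,[100.2,40,-21.6],[0,0,0]],
  [85,[100.2,60,-21.6],[0,0,0]],
])

```text
clock: 2.53
tcp_pos: [488.2, -157.5, 97.2]
tool_rot: [-0.705, 0.706, -0.042, 0.046]
contact_force: [-0.9, -0.2, -0.3]
finger_gap: 84.8
```

```bash
python3 - <<'E'
from h import *
plan([483.5,-151.5,28],-6.6)
im,d=optics.get_image("wrist");cv2.imwrite("pics/w2.png",cv2.resize(im[...,::-1],(800,600)))
E
```

```text
t 2.53 tcp [ 488.2 -157.5   97.2] yaw -7.07 down [ 0.005 -0.002 -1.   ] q [-0.31  0.36 -0.2   1.01 -0.    1.38] F [-0.9 -0.2 -0.3] gap 84.8
shift [-5.8 69.1  5.5] rot [ 0.08 -0.47  0.32] x,z axes world [ 0.992 -0.123  0.006] [ 0.123  0.992 -0.001]
```

View pics/w2.png

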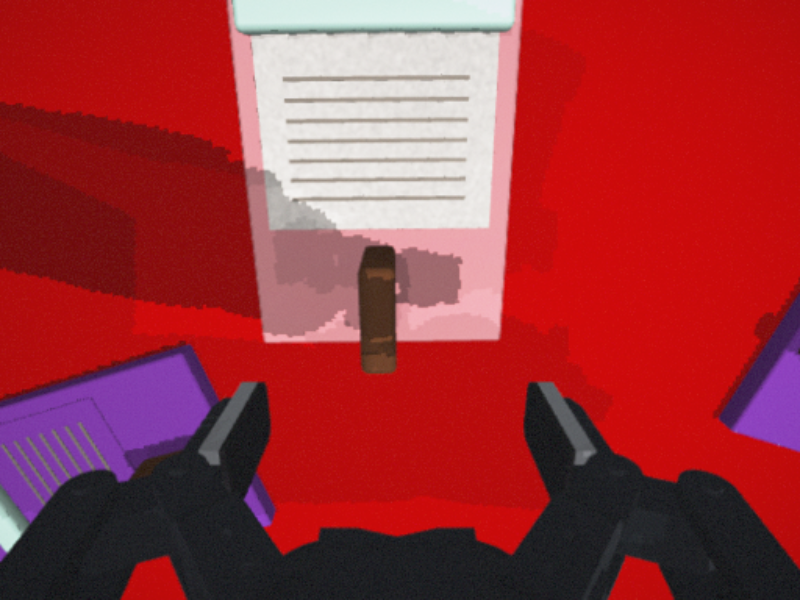

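The fin (columns 360-396) sits a little left of the middle between the pads (column 396), which agrees with the computed shift. Next I go down and close.

Emit:
move_arm([
  [85,[-5.5,15,5],[0,-0.4,0]],
  [85,[-5.5,40,5],[0,-0.4,0]],
  [85,[-5.5,60,5],[0,-0.4,0]],
  [85,[-5.5,68,5],[0,-0.4,0]],
  [85,[-5.5,68,5],[0,-0.4,0]],
])

```text
clock: 3.0
tcp_pos: [477.9, -149.3, 26.9]
tool_rot: [0.706, -0.706, 0.042, -0.039]
contact_force: [0.2, 0.5, 0.1]
finger_gap: 85.1
```

```bash
python3 - <<'E'
from h import *
plan([483.5,-151.5,28],-6.6)
E
```

```text
t 3.0 tcp [ 477.9 -149.3   26.9] yaw -6.6 down [-0.004  0.001 -1.   ] q [-0.3   0.43 -0.3   0.84 -0.    1.38] F [0.2 0.5 0.1] gap 85.1
shift [ 5.8 -1.1 -1.5] rot [-0.03  0.   -0.22] x,z axes world [ 0.993 -0.115 -0.004] [0.115 0.993 0.001]
```

Emit:
move_arm([
  [85,[5.5,-1,-1.5],[0,0,0]],
  [60,[5.5,-1,-1.5],[0,0,0]],
  [30,[5.5,-1,-1.5],[0,0,0]],
  [10,[5.5,-1,-1.5],[0,0,0]],
  [10,[5.5,-1,-1.5],[0,0,0]],
], grip_force=60)

```text
clock: 3.42
tcp_pos: [485.5, -150.9, 30.3]
tool_rot: [-0.706, 0.706, -0.039, 0.041]
contact_force: [-0.1, 0.4, -0.6]
finger_gap: 38.3
```

Emit:
move_arm([
  [10,[0,0,0],[0,0,0]],
  [10,[0,0,0],[0,0,0]],
  [10,[0,0,0],[0,0,0]],
])

```text
clock: 3.67
tcp_pos: [484.7, -150.7, 29.9]
tool_rot: [-0.706, 0.706, -0.04, 0.04]
contact_force: [-2.1, 0.3, 4.9]
finger_gap: 15.1
```

```bash
python3 - <<'E'
from h import *
plan([483.5,-151.5,28],-6.6)
E
```

```text
t 3.67 tcp [ 484.7 -150.7   29.9] yaw -6.49 down [-0. -0. -1.] q [-0.3   0.44 -0.29  0.85 -0.    1.38] F [-2.1  0.3  4.9] gap 15.1
shift [-1.1  1.9 -1. ] rot [ 0.01  0.11 -0.  ] x,z axes world [ 0.994 -0.113 -0.   ] [ 0.113  0.994 -0.   ]
```

The gap of 15.1 mm confirms the fin is gripped. Next I align the carrier with the lane.

Emit:
move_arm([
  [10,[7,0,19],[0,-3,0]],
  [10,[15,0,37],[0,-6,0]],
  [10,[23,0,56],[0,-9,0]],
  [10,[30,0,75],[0,-12,0]],
  [10,[37.8,0,93],[0,-14,0]],
])

```text
clock: 4.08
tcp_pos: [533.2, -63.1, 29.9]
tool_rot: [-0.705, 0.707, 0.047, -0.047]
contact_force: [-1.8, -4.7, 4.8]
finger_gap: 15.2
```

```bash
python3 - <<'E'
from h import *
im,d=optics.get_image("top");np.save("top1.npy",im);c=im[150:270,130:330];cv2.imwrite("pics/crop1.png",cv2.resize(c[...,::-1],(800,480),interpolation=cv2.INTER_CUBIC))
im,d=optics.get_image("wrist");cv2.imwrite("pics/w3.png",cv2.resize(im[...,::-1],(800,600)))
plan([505.2,145.3,30],7.4)
E
```

```text
t 4.18 tcp [535.1 -60.2  30. ] yaw 7.71 down [ 0.003  0.002 -1.   ] q [-0.11  0.48 -0.2   0.88  0.    1.32] F [1.7 3.8 2.4] gap 15.4
shift [ -2.1   0.3 207.7] rot [-0.08  0.31  0.19] x,z axes world [0.991 0.134 0.003] [-0.134  0.991  0.001]
```

View pics/crop1.png

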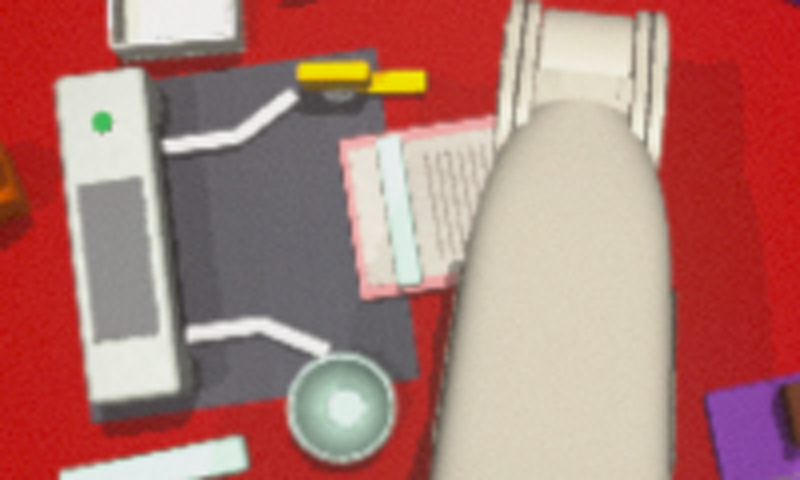

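View pics/w3.png

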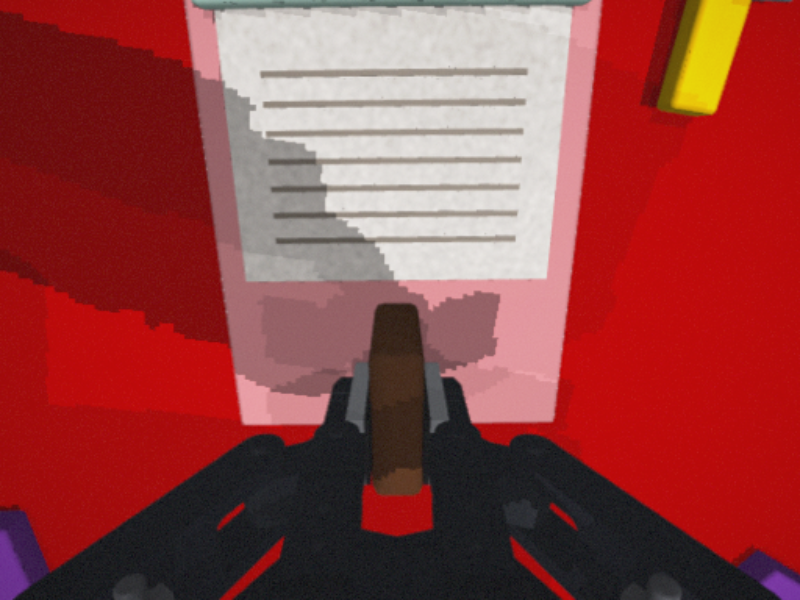

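The carrier is squarely lined up in front of the mouth, with front corners at crop pixels (343,140) and (363,298). Next I check the offset across the lane.

```bash
python3 - <<'E'
from h import *
g=lambda p,z:pix2world("top",130+(p[0]+.5)/4-.5,150+(p[1]+.5)/4-.5,z=z)
a=np.radians(97.4);u=np.array([np.cos(a),np.sin(a)]);v=np.array([-u[1],u[0]]);O=np.array([496.7,215.])
L=lambda w:np.round([(w[:2]-O)@u,(w[:2]-O)@v],1)
for p in[(343,140),(363,298)]: print("front",L(g(p,14)))
for p in[(163,146),(238,134),(295,95),(187,333),(262,323),(327,348)]: print("guide",L(g(p,16)))
# wrist checks
f=lambda p,z:pix2world("wrist",(p[0]+.5)*.64-.5,(p[1]+.5)*.64-.5,z=z)
for p in[(190,5),(600,5),(243,424),(553,422)]: print("carrier wrist",L(f(p,14)))
print("tcp",L(_S()["tcp_pos"]))
E
```

```text
front [-112.3  -60.3]
front [-111.2   67.1]
guide [ 31.6 -76.2]
guide [-29.6 -77. ]
guide [ -79.  -101.8]
guide [30.5 75.1]
guide [-29.6  75.6]
guide [-78.  102.3]
carrier wrist [-156.5   60.7]
carrier wrist [-155.8  -65.3]
carrier wrist [-306.7   59.7]
carrier wrist [-305.4  -67.8]Traceback (most recent call last):
  File "<stdin>", line 10, in <module>
NameError: name '_S' is not defined
```

Emit:
move_arm([
  [10,[-1,0,16],[0,0,0]],
  [10,[-1.5,0,32],[0,0.2,0]],
  [10,[-2,0,48],[0,0.3,0]],
  [10,[-2,0,64],[0,0.3,0]],
  [10,[-2,0,80],[0,0.3,0]],
])

```text
clock: 4.6
tcp_pos: [520.7, 15.1, 30.0]
tool_rot: [-0.705, 0.707, 0.044, -0.043]
contact_force: [0.4, -3.9, 3.1]
finger_gap: 15.0
```

```bash
python3 - <<'E'
from h import *
im,d=optics.get_image("top");c=im[150:270,130:330];cv2.imwrite("pics/crop2.png",cv2.resize(c[...,::-1],(800,480),interpolation=cv2.INTER_CUBIC))
plan([505.2,145.3,30],7.4)
E
```

```text
t 4.65 tcp [520.3  18.1  29.9] yaw 7.23 down [ 0.001  0.001 -1.   ] q [ 0.03  0.46 -0.25  0.86  0.    1.48] F [-0.4  2.7  3.4] gap 15.2
shift [  1.1   0.  128.1] rot [-0.04 -0.17  0.05] x,z axes world [0.992 0.126 0.001] [-0.126  0.992  0.001]
```

View pics/crop2.png

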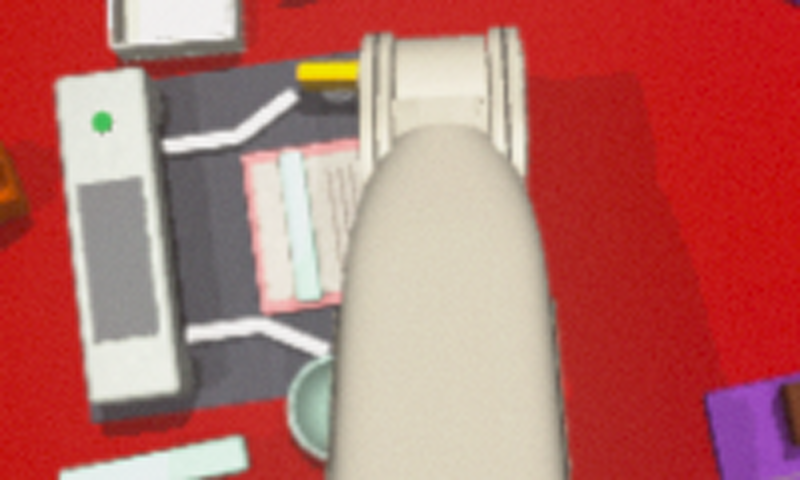

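Front corners are at (244,154) and (263,312). The gap to the upper guide is larger, so I shift about 3 mm toward it and continue.

Emit:
move_arm([
  [10,[3,0,14],[0,-0.1,0]],
  [10,[3.5,0,29],[0,-0.1,0]],
  [10,[3.5,0,45],[0,-0.1,0]],
  [10,[3.5,0,60],[0,-0.1,0]],
  [10,[3.5,0,75],[0,-0.1,0]],
])

```text
clock: 5.07
tcp_pos: [515.1, 89.6, 30.0]
tool_rot: [-0.705, 0.707, 0.045, -0.044]
contact_force: [0.6, -3.8, 4.2]
finger_gap: 15.1
```

```bash
python3 - <<'E'
from h import *
im,d=optics.get_image("top");c=im[150:270,130:330];cv2.imwrite("pics/crop3.png",cv2.resize(c[...,::-1],(800,480),interpolation=cv2.INTER_CUBIC))
im,d=optics.get_image("wrist");cv2.imwrite("pics/w4.png",cv2.resize(im[...,::-1],(800,600)))
plan([505.2,145.3,30],7.4)
E
```

```text
t 5.17 tcp [514.7  92.6  29.9] yaw 7.39 down [ 0.001  0.003 -1.   ] q [ 0.18  0.46 -0.24  0.86  0.    1.62] F [-1.5  4.7  5.8] gap 14.7
shift [-2.6  0.1 53.5] rot [-0.14 -0.01  0.05] x,z axes world [0.992 0.129 0.001] [-0.129  0.992  0.002]
```

View pics/crop3.png

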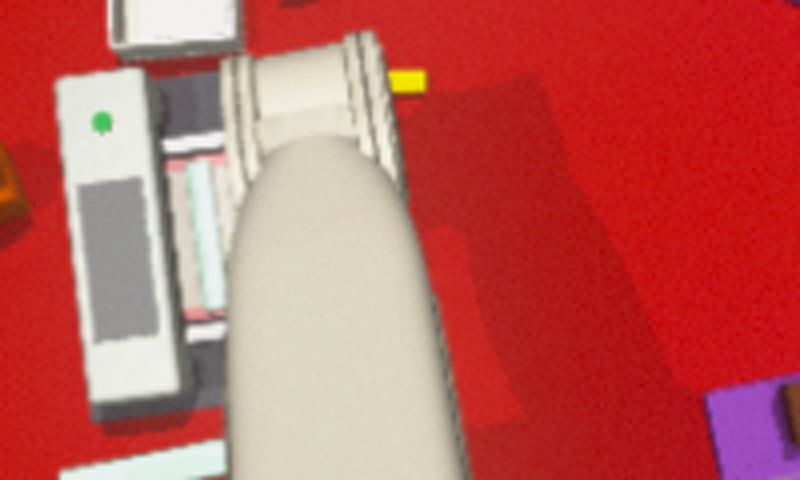

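View pics/w4.png

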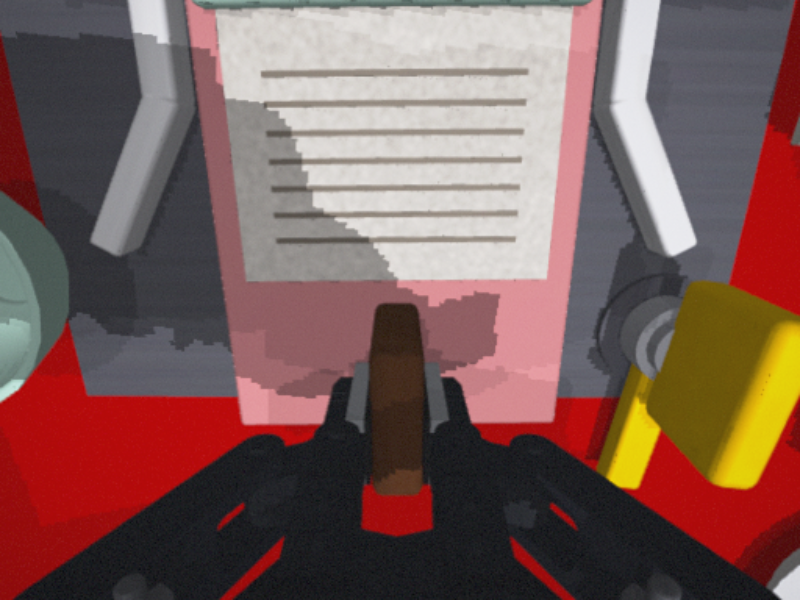

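The wrist picture shows the carrier in the lane between the guides, about 1 mm right of centre. I continue, slowing down before the stop.

Emit:
move_arm([
  [10,[-0.5,0,12],[0,0,0]],
  [10,[-1,0,24],[0,0,0]],
  [10,[-1,0,34],[0,0,0]],
  [10,[-1,0,42],[0,0,0]],
  [10,[-1,0,46],[0,0,0]],
])

```text
clock: 5.58
tcp_pos: [508.4, 135.0, 29.9]
tool_rot: [-0.705, 0.707, 0.045, -0.044]
contact_force: [0.4, -5.0, 5.9]
finger_gap: 15.0
```

Emit:
move_arm([
  [10,[0,0,2],[0,0,0]],
  [10,[0,0,4],[0,0,0]],
  [10,[0,0,5],[0,0,0]],
  [10,[0,0,5],[0,0,0]],
])

```text
clock: 5.92
tcp_pos: [507.8, 139.3, 29.9]
tool_rot: [-0.705, 0.707, 0.045, -0.044]
contact_force: [0.7, -4.5, 5.8]
finger_gap: 15.1
```

```bash
python3 - <<'E'
from h import *
plan([505.2,145.3,30],7.4)
im,d=optics.get_image("wrist");cv2.imwrite("pics/w5.png",cv2.resize(im[...,::-1],(800,600)))
E
```

```text
t 5.92 tcp [507.8 139.3  29.9] yaw 7.18 down [ 0.001 -0.003 -1.   ] q [ 0.27  0.47 -0.23  0.87 -0.    1.71] F [ 0.7 -4.5  5.8] gap 15.1
shift [-1.9 -0.1  6.3] rot [ 0.17 -0.22  0.05] x,z axes world [0.992 0.125 0.001] [-0.125  0.992 -0.003]
```

View pics/w5.png

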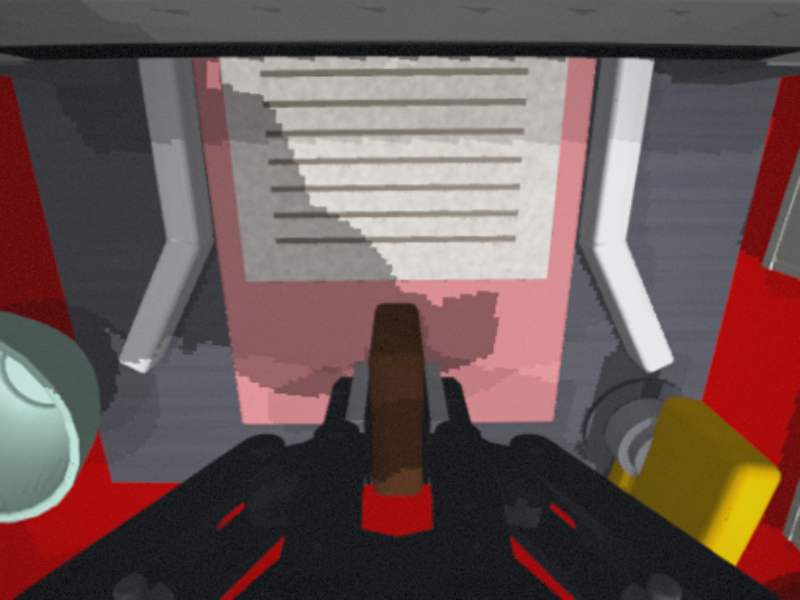

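No stop contact yet, because the 4.5 N is only sliding friction. The carrier sits central in the lane, so I keep creeping forward.

Emit:
move_arm([
  [10,[0,0,2],[0,0,0]],
  [10,[0,0,4],[0,0,0]],
  [10,[0,0,5],[0,0,0]],
  [10,[0,0,5],[0,0,0]],
])

```text
clock: 6.3
tcp_pos: [507.2, 144.2, 29.9]
tool_rot: [-0.705, 0.707, 0.045, -0.044]
contact_force: [0.5, -3.8, 5.7]
finger_gap: 15.1
```

Emit:
move_arm([
  [10,[0,0,1],[0,0,0]],
  [10,[0,0,2],[0,0,0]],
  [10,[0,0,3],[0,0,0]],
  [10,[0,0,3],[0,0,0]],
])

```text
clock: 6.63
tcp_pos: [506.8, 144.6, 29.9]
tool_rot: [-0.703, 0.709, 0.044, -0.043]
contact_force: [0.8, -12.0, 6.7]
finger_gap: 15.2
```

Emit:
move_arm([
  [10,[0,0,1.5],[0,0,0]],
  [10,[0,0,1.5],[0,0,0]],
])

```text
clock: 6.8
tcp_pos: [506.3, 144.7, 29.9]
tool_rot: [-0.702, 0.71, 0.044, -0.043]
contact_force: [-0.0, -15.3, 9.1]
finger_gap: 15.0
```

Emit:
move_arm([
  [10,[0,0,-4.5],[0,0,0]],
  [30,[0,0,-4.5],[0,0,0]],
  [45,[0,0,-4.5],[0,0,0]],
  [60,[0,0,-4.5],[0,0,0]],
  [60,[0,0,-4.5],[0,0,0]],
])

```text
clock: 7.22
tcp_pos: [506.2, 146.5, 29.0]
tool_rot: [-0.706, 0.706, 0.045, -0.045]
contact_force: [0.2, -0.4, 0.2]
finger_gap: 59.8
```

```bash
python3 - <<'E'
from h import *
plan([618,114.5,130],180)
im,d=optics.get_image("wrist");cv2.imwrite("pics/w6.png",cv2.resize(im[...,::-1],(800,600)))
E
```

```text
t 7.22 tcp [506.2 146.5  29. ] yaw 7.3 down [-0.001 -0.    -1.   ] q [ 0.28  0.47 -0.23  0.87 -0.    1.72] F [ 0.2 -0.4  0.2] gap 59.8
shift [ 106.7 -101.   -45.9] rot [ 0.01  7.3  -0.04] x,z axes world [ 0.992  0.127 -0.001] [-0.127  0.992 -0.   ]
```

View pics/w6.png

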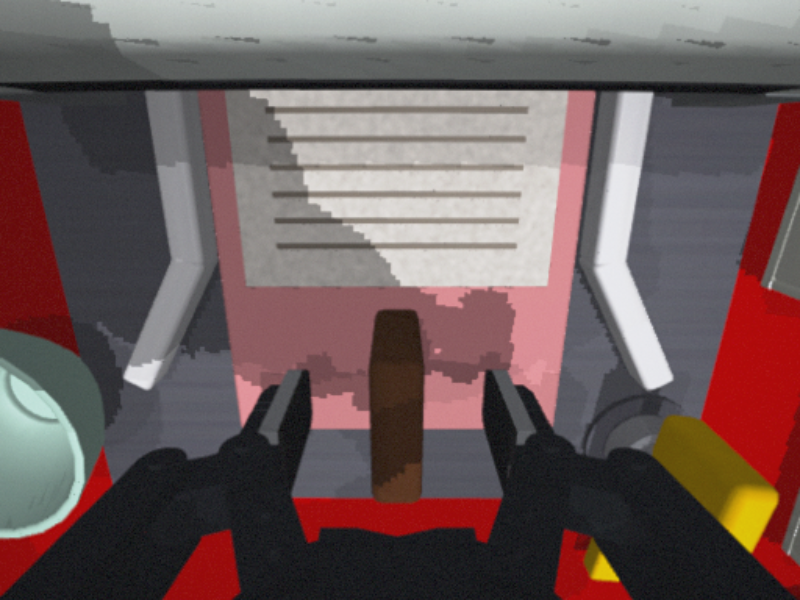

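The fin is released. The carrier is square in the lane against the stop, and the latch plate is at lower right, around (690,490). I rise, then turn the wrist half round (so joint 6 has range for the latch turn) on the way to the latch.

Emit:
move_arm([
  [60,[0,-20,0],[0,0,0]],
  [65,[0,-55,0],[0,0,0]],
  [70,[0,-85,0],[0,0,0]],
  [70,[20,-100,-10],[0,-7,0]],
  [70,[45,-100,-20],[0,-14,0]],
])

```text
clock: 7.68
tcp_pos: [555.5, 133.8, 134.4]
tool_rot: [0.695, -0.694, -0.136, 0.131]
contact_force: [0.8, -0.3, 0.0]
finger_gap: 70.0
```

```bash
python3 - <<'E'
from h import *
plan([618,114.5,130],90)
E
```

```text
t 7.68 tcp [555.5 133.8 134.4] yaw 21.78 down [ 0.007  0.002 -1.   ] q [0.24 0.43 0.02 1.15 0.   1.43] F [ 0.8 -0.3  0. ] gap 70.0
shift [ 50.8   4.8 -41.1] rot [  0.29 -68.22   0.33] x,z axes world [0.929 0.371 0.007] [-0.371  0.929 -0.001]
```

Emit:
move_arm([
  [70,[15,2,-10],[0,-7,0]],
  [70,[30,4,-24],[0,-14,0]],
  [70,[45,5,-36],[0,-21,0]],
  [70,[50,5,-41],[0,-28,0]],
  [70,[50,5,-41],[0,-35,0]],
])

```text
clock: 8.1
tcp_pos: [616.7, 111.9, 123.6]
tool_rot: [-0.622, 0.623, 0.335, -0.335]
contact_force: [-0.7, -1.3, -0.3]
finger_gap: 69.9
```

Emit:
move_arm([
  [70,[0,0,0],[0,-7,0]],
  [70,[0,0,0],[0,-14,0]],
  [70,[0,0,0],[0,-21,0]],
  [70,[0,0,0],[0,-28,0]],
  [70,[0,0,0],[0,-35,0]],
])

```text
clock: 8.52
tcp_pos: [614.9, 112.8, 124.0]
tool_rot: [0.493, -0.492, -0.507, 0.508]
contact_force: [-1.1, 0.7, 0.6]
finger_gap: 69.6
```

Emit:
move_arm([
  [70,[0,0,0],[0,-7,0]],
  [70,[0,0,0],[0,-14,0]],
  [70,[0,0,0],[0,-21,0]],
  [70,[0,0,0],[0,-28,0]],
  [70,[0,0,0],[0,-35,0]],
])

```text
clock: 8.93
tcp_pos: [614.9, 112.9, 124.0]
tool_rot: [0.317, -0.317, -0.632, 0.632]
contact_force: [0.2, -0.2, 0.9]
finger_gap: 70.2
```

Emit:
move_arm([
  [70,[0,0,0],[0,-7,0]],
  [70,[0,0,0],[0,-14,0]],
  [70,[0,0,0],[0,-21,0]],
  [70,[0,0,0],[0,-28,0]],
  [70,[0,0,0],[0,-35,0]],
])

```text
clock: 9.35
tcp_pos: [614.9, 112.9, 124.0]
tool_rot: [0.113, -0.112, -0.698, 0.698]
contact_force: [0.2, -0.2, 0.1]
finger_gap: 70.1
```

Emit:
move_arm([
  [70,[0,0,0],[0,-7,0]],
  [70,[0,0,0],[0,-14,0]],
  [70,[0,0,0],[0,-18,0]],
  [70,[0,0,0],[0,-18,0]],
  [70,[0,0,0],[0,-18,0]],
])

```text
clock: 9.77
tcp_pos: [615.0, 112.8, 124.1]
tool_rot: [0.005, -0.005, -0.707, 0.707]
contact_force: [0.7, 0.6, -0.7]
finger_gap: 69.9
```

```bash
python3 - <<'E'
from h import *
plan([618,114.5,90],180)
im,d=optics.get_image("wrist");cv2.imwrite("pics/w7.png",cv2.resize(im[...,::-1],(800,600)))
im,d=optics.get_image("top");c=im[150:270,130:330];cv2.imwrite("pics/crop7.png",cv2.resize(c[...,::-1],(800,480),interpolation=cv2.INTER_CUBIC))
E
```

```text
t 9.77 tcp [615.  112.8 124.1] yaw 179.23 down [-0.001 -0.    -1.   ] q [ 0.18  0.55  0.18  1.21 -0.   -1.38] F [ 0.7  0.6 -0.7] gap 69.9
shift [-3.  34.1 -1.8] rot [-0.01 -0.77  0.03] x,z axes world [-1.     0.013  0.001] [-0.013 -1.     0.   ]
```

View pics/w7.png

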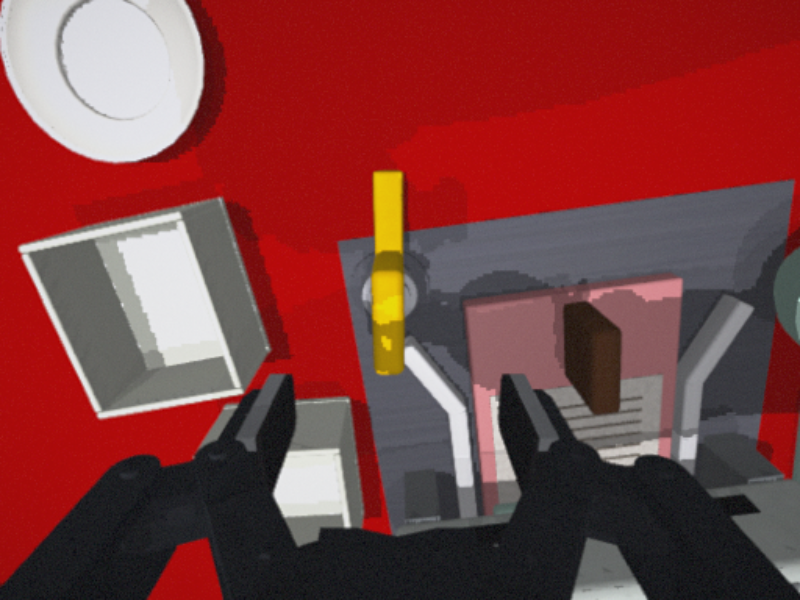

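View pics/crop7.png

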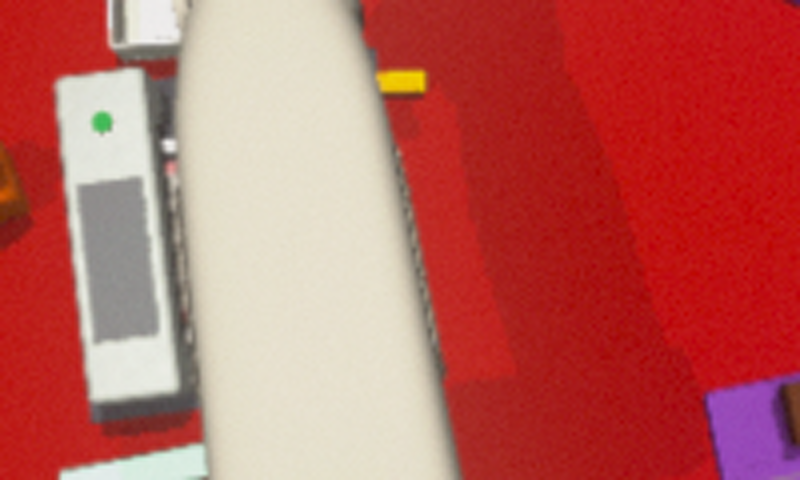

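```bash
python3 - <<'E'
from h import *
f=lambda p,z:pix2world("wrist",(p[0]+.5)*.64-.5,(p[1]+.5)*.64-.5,z=z).round(1)
for p,z in[((375,272),64),((403,272),64),((375,373),64),((404,373),64),((375,172),16),((403,172),16),((389,290),20)]:print(p,f(p,z))
for p in[(465,305),(682,278)]:print("carrier rear",f(p,14))
im,d=optics.get_image("wrist")
for r in range(250,390,10): print(r,f((389,r),0)[:2],d[int(r*.64),249])
E
```

```text
(375, 272) [625.7  86.5  64. ]
(403, 272) [612.7  86.7  64. ]
(375, 373) [627.2 139.4  64. ]
(404, 373) [612.7 139.6  64. ]
(375, 172) [626.6  44.6  16. ]
(403, 172) [611.6  44.8  16. ]
(389, 290) [620.3 110.1  20. ]
carrier rear [575.4 122.1  14. ]
carrier rear [447.9 107.   14. ]
250 [620.3  91.4] 256.2936
260 [620.4  97.6] 230.28664
270 [620.5 103.9] 214.03238
280 [620.6 110.3] 212.5045
290 [620.7 116.8] 212.6791
300 [620.9 123.4] 215.30281
310 [621. 130.] 216.44106
320 [621.1 136.8] 218.89552
330 [621.3 143.7] 220.06268
340 [621.4 150.7] 221.01906
350 [621.5 157.9] 224.59253
360 [621.7 165.1] 225.72334
370 [621.8 172.5] 228.06627
380 [622. 180.] 301.01364
```

Emit:
move_arm([
  [70,[-4,15,-1],[0,-0.7,0]],
  [70,[-4,40,-1],[0,-0.7,0]],
  [70,[-4,70,-1],[0,-0.7,0]],
  [70,[-4,90,-1],[0,-0.7,0]],
  [70,[-4,95,-1],[0,-0.7,0]],
])

```text
clock: 10.33
tcp_pos: [615.9, 112.9, 25.1]
tool_rot: [0.003, 0.003, -0.707, 0.708]
contact_force: [-0.8, -0.7, 0.4]
finger_gap: 70.2
```

Emit:
move_arm([
  [50,[0,0,0],[0,0,0]],
  [30,[0,0,0],[0,0,0]],
  [10,[0,0,0],[0,0,0]],
  [10,[0,0,0],[0,0,0]],
  [10,[0,0,0],[0,0,0]],
], grip_force=35)

```text
clock: 10.75
tcp_pos: [619.5, 113.8, 31.6]
tool_rot: [0.001, 0.0, 0.707, -0.707]
contact_force: [-3.6, 0.6, 3.6]
finger_gap: 15.3
```

```bash
python3 - <<'E'
from h import *
plan([619,114,28],180)
im,d=optics.get_image("wrist");cv2.imwrite("pics/w8.png",cv2.resize(im[...,::-1],(800,600)))
E
```

```text
t 10.75 tcp [619.5 113.8  31.6] yaw -179.99 down [ 0.001  0.001 -1.   ] q [ 0.18  0.64  0.08  1.01  0.   -1.39] F [-3.6  0.6  3.6] gap 15.3
shift [ 0.5  3.6 -0.2] rot [ 0.04  0.01 -0.08] x,z axes world [-1.    -0.    -0.001] [ 0.    -1.    -0.001]
```

View pics/w8.png

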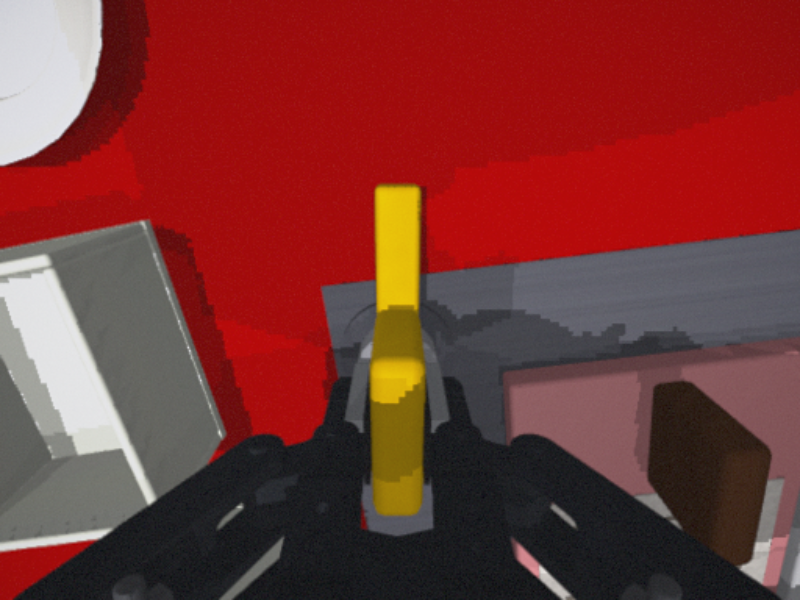

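The plate is gripped (gap 15.3 mm). I turn it clockwise, which is positive about tool y.

Emit:
move_arm([
  [10,[0,0,0],[0,6,0]],
  [10,[0,0,0],[0,12,0]],
  [10,[0,0,0],[0,18,0]],
  [10,[0,0,0],[0,24,0]],
  [10,[0,0,0],[0,30,0]],
])

```text
clock: 11.22
tcp_pos: [618.6, 114.0, 31.6]
tool_rot: [-0.185, 0.184, 0.683, -0.682]
contact_force: [-6.2, 0.9, 7.0]
finger_gap: 16.1
```

```bash
python3 - <<'E'
from h import *
plan([619,114,31],101.4)
print(robot.sense()["ft_torque"])
im,d=optics.get_image("wrist");cv2.imwrite("pics/w9.png",cv2.resize(im[...,::-1],(800,600)))
E
```

```text
t 11.22 tcp [618.6 114.   31.6] yaw 149.75 down [ 0.     0.001 -1.   ] q [ 0.18  0.64  0.08  1.01  0.   -0.86] F [-6.2  0.9  7. ] gap 16.1
shift [-0.3  0.6 -0.2] rot [3.000e-02 4.835e+01 4.000e-02] x,z axes world [-0.864  0.504  0.   ] [-0.504 -0.864 -0.001]
[0.04523335 1.11357746 0.06312554]
```

View pics/w9.png

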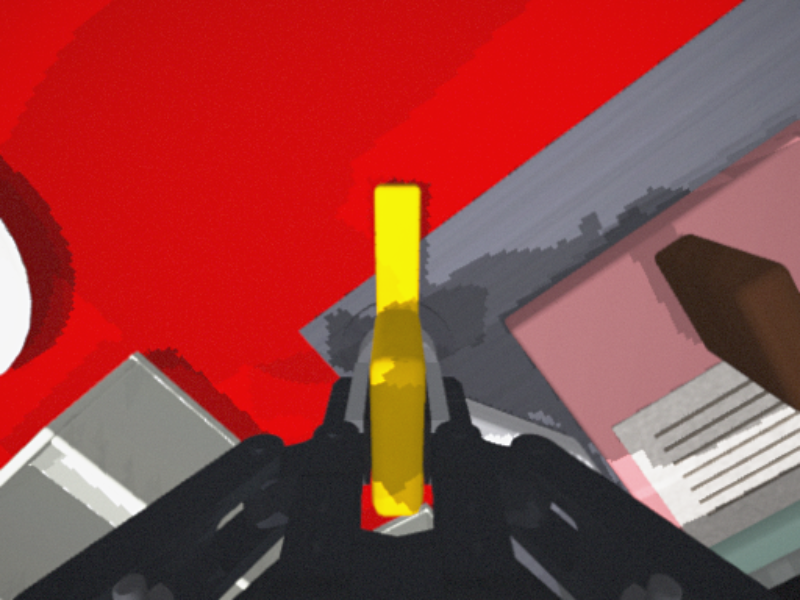

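The latch turns with the wrist and the view shows no obstruction, so I keep turning.

Emit:
move_arm([
  [10,[0,0,0],[0,6,0]],
  [10,[0,0,0],[0,12,0]],
  [10,[0,0,0],[0,18,0]],
  [10,[0,0,0],[0,24,0]],
  [10,[0,0,0],[0,30,0]],
])

```text
clock: 11.68
tcp_pos: [617.9, 114.6, 31.6]
tool_rot: [-0.355, 0.354, 0.612, -0.611]
contact_force: [-7.7, 1.9, 8.1]
finger_gap: 15.8
```

```bash
python3 - <<'E'
from h import *
plan([619,114,31],101.4)
print(robot.sense()["ft_torque"])
im,d=optics.get_image("wrist");cv2.imwrite("pics/w10.png",cv2.resize(im[...,::-1],(800,600)))
E
```

```text
t 11.68 tcp [617.9 114.6  31.6] yaw 119.78 down [-0.001  0.002 -1.   ] q [ 0.18  0.64  0.08  1.01  0.   -0.34] F [-7.7  1.9  8.1] gap 15.8
shift [-1.   0.6 -0.7] rot [-0.03 18.38  0.12] x,z axes world [-0.497  0.868  0.002] [-0.868 -0.497  0.   ]
[0.27380804 1.33784236 0.06025869]
```

View pics/w10.png

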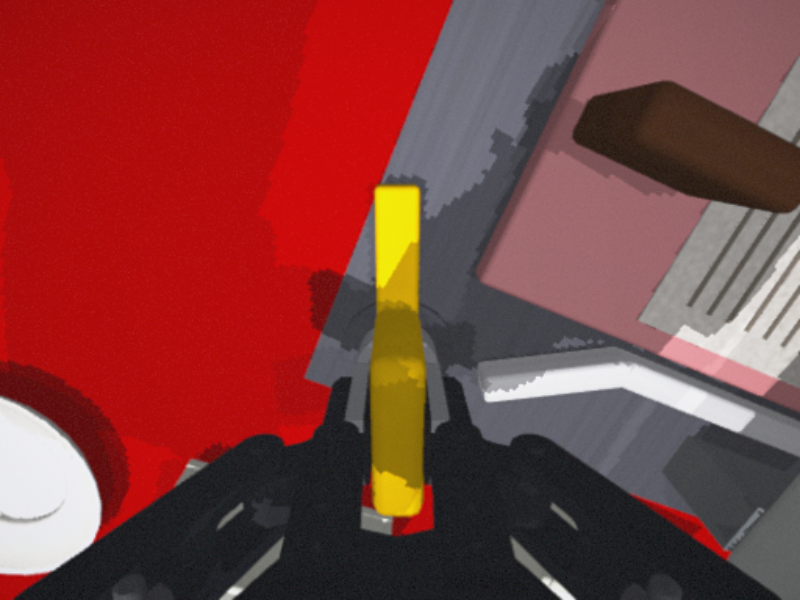

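Emit:
move_arm([
  [10,[0,0,0],[0,6,0]],
  [10,[0,0,0],[0,12,0]],
  [10,[0,0,0],[0,16,0]],
  [10,[0,0,0],[0,18,0]],
  [10,[0,0,0],[0,18,0]],
])

```text
clock: 12.15
tcp_pos: [617.7, 115.1, 31.6]
tool_rot: [-0.446, 0.444, 0.55, -0.549]
contact_force: [-8.0, 2.9, 8.1]
finger_gap: 15.5
```

```bash
python3 - <<'E'
from h import *
plan([619,114,31],101.4)
print(robot.sense()["ft_torque"])
im,d=optics.get_image("wrist");cv2.imwrite("pics/w11.png",cv2.resize(im[...,::-1],(800,600)))
E
```

```text
t 12.15 tcp [617.7 115.1  31.6] yaw 102.03 down [-0.002  0.003 -1.   ] q [ 0.18  0.64  0.08  1.01  0.   -0.03] F [-8.   2.9  8.1] gap 15.5
shift [-1.4  0.6 -1. ] rot [-0.06  0.63  0.16] x,z axes world [-0.208  0.978  0.003] [-0.978 -0.208  0.001]
[ 0.42722577  1.36281238 -0.04267327]
```

View pics/w11.png

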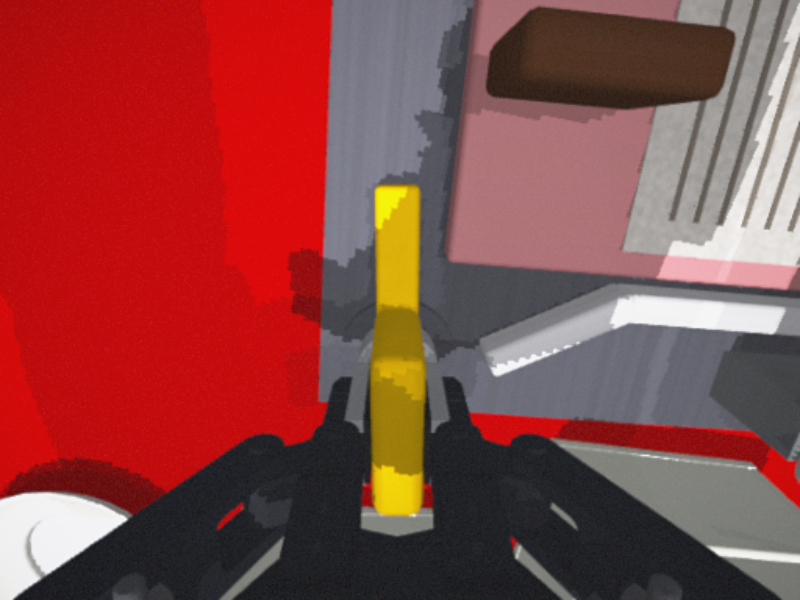

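The arm (column 398) is now almost parallel to the carrier's rear edge (column 450-470). I turn a little further to find the end of travel.

Emit:
move_arm([
  [10,[0,0,0],[0,1.5,0]],
  [10,[0,0,0],[0,3,0]],
  [10,[0,0,0],[0,3,0]],
])

```text
clock: 12.45
tcp_pos: [617.9, 115.2, 31.6]
tool_rot: [-0.459, 0.457, 0.539, -0.538]
contact_force: [-7.4, 2.9, 8.4]
finger_gap: 15.6
```

```bash
python3 - <<'E'
from h import *
plan([619,114,31],101.4)
print(robot.sense()["ft_torque"])
E
```

```text
t 12.45 tcp [617.9 115.2  31.6] yaw 99.21 down [-0.001  0.002 -1.   ] q [0.18 0.64 0.08 1.01 0.   0.02] F [-7.4  2.9  8.4] gap 15.6
shift [-1.4  0.6 -0.9] rot [-0.04 -2.19  0.15] x,z axes world [-0.16   0.987  0.003] [-0.987 -0.16   0.001]
[0.37414314 1.37744821 0.89144342]
```

Emit:
move_arm([
  [10,[0,0,0],[0,1.5,0]],
  [10,[0,0,0],[0,1.5,0]],
])

```text
clock: 12.62
tcp_pos: [617.9, 115.2, 31.7]
tool_rot: [-0.465, 0.464, 0.533, -0.533]
contact_force: [-6.4, 2.2, 9.0]
finger_gap: 15.4
```

```bash
python3 - <<'E'
from h import *
plan([619,114,31],101.4)
print(robot.sense()["ft_torque"])
E
```

```text
t 12.62 tcp [617.9 115.2  31.7] yaw 97.83 down [-0.001  0.002 -1.   ] q [0.18 0.64 0.08 1.01 0.   0.05] F [-6.4  2.2  9. ] gap 15.4
shift [-1.4  0.7 -0.9] rot [-0.04 -3.57  0.13] x,z axes world [-0.136  0.991  0.002] [-0.991 -0.136  0.001]
[0.23984193 1.42784386 1.59914897]
```

The torque climbs with no further turn, so this is the end of travel. I relax, open and rise.

Emit:
move_arm([
  [10,[0,0,0],[0,-2,0]],
  [25,[0,0,0],[0,-2,0]],
  [40,[0,0,0],[0,-2,0]],
  [50,[0,0,0],[0,-2,0]],
  [50,[0,0,0],[0,-2,0]],
])

```text
clock: 13.03
tcp_pos: [619.7, 113.3, 29.7]
tool_rot: [-0.457, 0.457, 0.54, -0.539]
contact_force: [-0.1, 0.4, 0.1]
finger_gap: 50.0
```

Emit:
move_arm([
  [50,[0,-15,0],[0,0,0]],
  [50,[0,-45,0],[0,0,0]],
  [50,[0,-85,0],[0,0,0]],
  [50,[0,-120,0],[0,0,0]],
  [50,[0,-140,10],[0,0,0]],
])

```text
clock: 13.45
tcp_pos: [612.6, 112.1, 174.1]
tool_rot: [-0.455, 0.459, 0.542, -0.537]
contact_force: [0.5, 0.2, 1.6]
finger_gap: 50.1
```

```bash
python3 - <<'E'
from h import *
plan([400,-200,230])
im,d=optics.get_image("wrist");cv2.imwrite("pics/w12.png",cv2.resize(im[...,::-1],(800,600)))
E
```

```text
t 13.45 tcp [612.6 112.1 174.1] yaw 99.46 down [ 0.008  0.001 -1.   ] q [ 0.18  0.51  0.25  1.3  -0.    0.02] F [0.5 0.2 1.6] gap 50.1
shift [-272.9  -58.   260.5] rot [ 0.46 -0.    0.  ] x,z axes world [-0.164  0.986  0.   ] [-0.986 -0.164 -0.008]
```

View pics/w12.png

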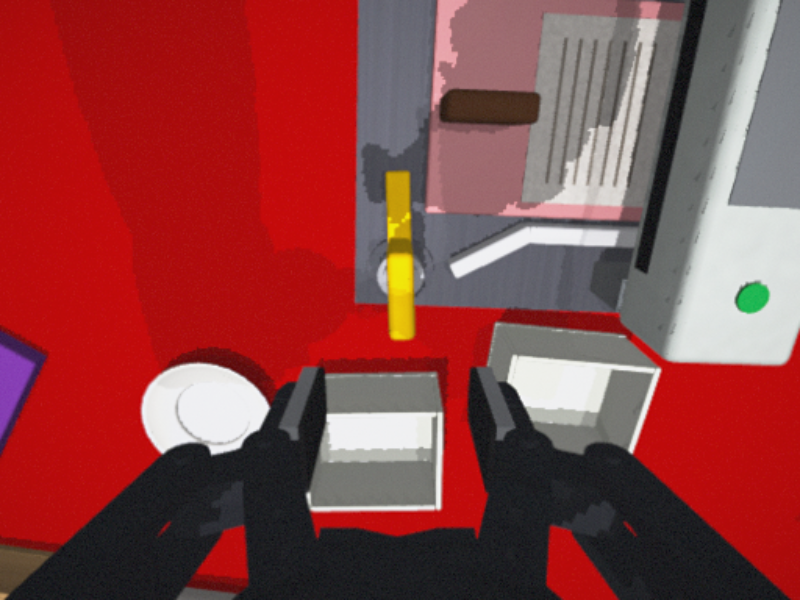

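The latch arm lies across behind the carrier (arm columns 387-411, carrier rear edge about column 430). I pull the arm away for a clear top view.

Emit:
move_arm([
  [50,[-22,-10,15],[0,0,0]],
  [50,[-50,-20,40],[0,0,0]],
  [50,[-80,-30,68],[0,0,0]],
  [50,[-108,-40,96],[0,0,0]],
  [50,[-136,-50,124],[0,0,0]],
])

```text
clock: 13.92
tcp_pos: [508.2, -44.2, 219.5]
tool_rot: [0.457, -0.457, -0.54, 0.54]
contact_force: [0.5, 0.1, 0.6]
finger_gap: 50.1
```

Emit:
move_arm([
  [50,[-28,0,28],[0,0,0]],
  [50,[-56,0,56],[0,0,0]],
  [50,[-84,0,84],[0,0,0]],
  [50,[-110,0,100],[0,0,0]],
  [50,[-135,0,115],[0,0,0]],
])

```text
clock: 14.33
tcp_pos: [416.8, -196.5, 219.6]
tool_rot: [0.457, -0.457, -0.539, 0.539]
contact_force: [0.7, -0.1, -0.3]
finger_gap: 50.1
```

```bash
python3 - <<'E'
from h import *
plan([400,-200,230])
im,d=optics.get_image("top");np.save("top9.npy",im);c=im[150:270,130:330];cv2.imwrite("pics/crop9.png",cv2.resize(c[...,::-1],(800,480),interpolation=cv2.INTER_CUBIC))
cv2.imwrite("pics/top9.png",cv2.resize(im[...,::-1],(800,600)))
im,d=optics.get_image("scene");cv2.imwrite("pics/scene9.png",cv2.resize(im[120:300,230:470,::-1],(800,600),interpolation=cv2.INTER_CUBIC))
E
```

```text
t 14.33 tcp [ 416.8 -196.5  219.6] yaw 99.42 down [ 0. -0. -1.] q [-0.44  0.17 -0.12  1.28 -0.   -0.6 ] F [ 0.7 -0.1 -0.3] gap 50.1
shift [ -0.7 -10.4  17.1] rot [ 0.01  0.   -0.02] x,z axes world [-0.164  0.987 -0.   ] [-0.987 -0.164 -0.   ]
```

View pics/crop9.png

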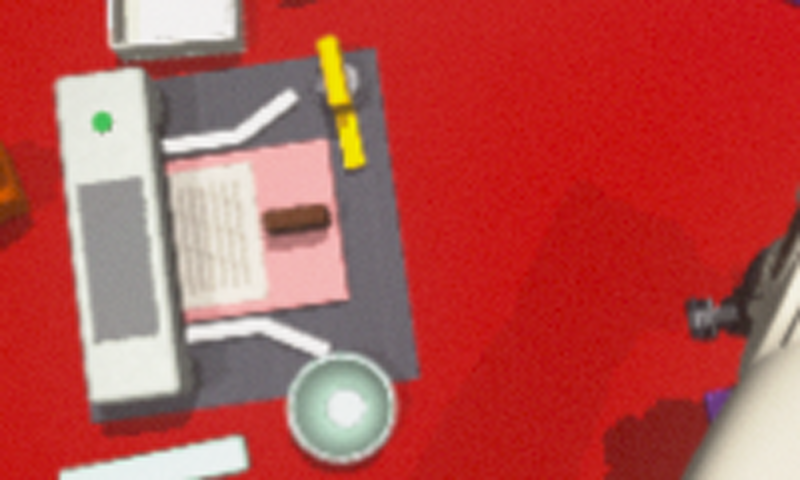

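View pics/scene9.png

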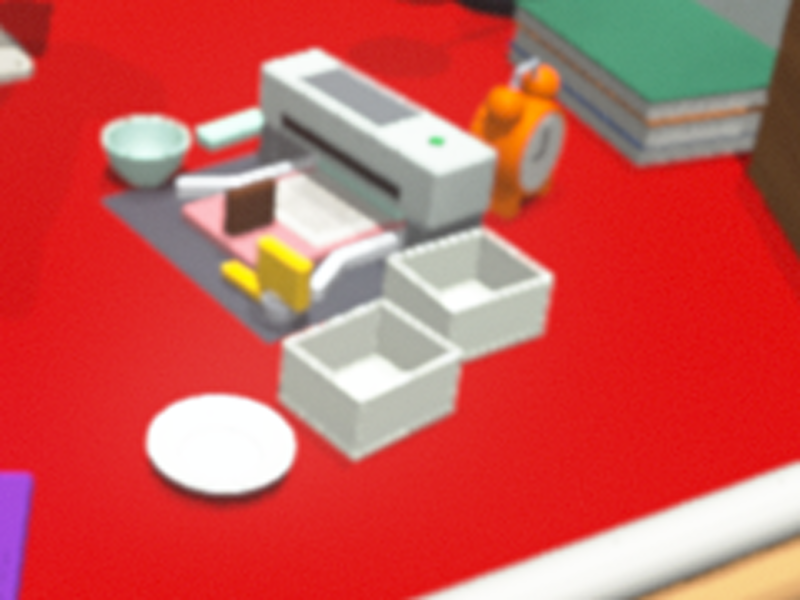

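View pics/top9.png

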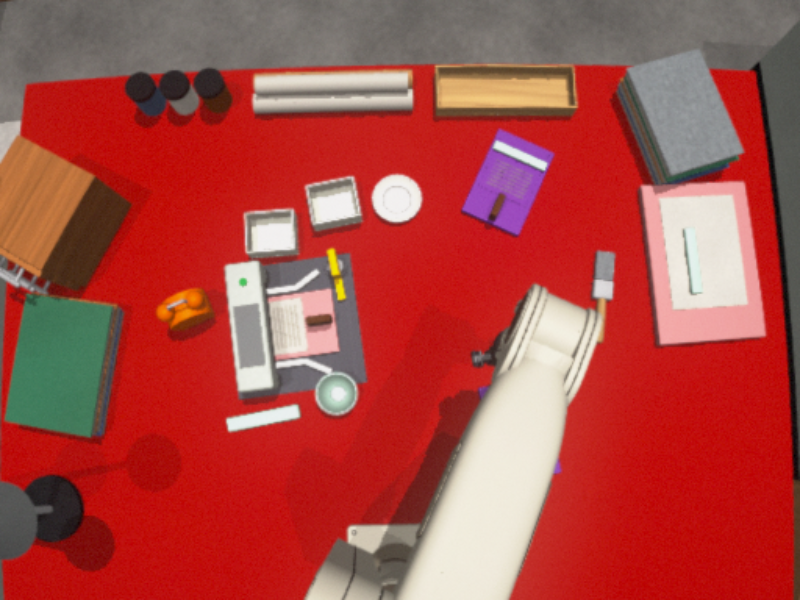

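```bash
python3 - <<'E'
from h import *
g=lambda p,z:pix2world("top",130+(p[0]+.5)/4-.5,150+(p[1]+.5)/4-.5,z=z)
a=np.radians(97.4);u=np.array([np.cos(a),np.sin(a)]);v=np.array([-u[1],u[0]]);O=np.array([496.7,215.])
L=lambda w:np.round([(w[:2]-O)@u,(w[:2]-O)@v],1)
for n,p,z in[("rear",(328,140),14),("rear",(349,298),14),("armtip",(346,168),16),("armtip",(366,166),16),("plate",(318,40),64),("plate",(338,36),64),("plate2",(330,107),64),("plate2",(352,104),64),("handle",(264,219),60),("handle",(329,217),60),("plate edge base",(376,50),0),("base",(418,377),0)]: print(n,L(g(p,z)))
im=np.load("top0.npy").astype(int);j=np.load("top9.npy").astype(int)
E
```

```text
rear [-100.4  -62.1]
rear [-100.3   65.5]
armtip [-111.8  -37.3]
armtip [-127.8  -36.6]
plate [-106.7 -132.8]
plate [-122.5 -133.6]
plate2 [-109.1  -78.9]
plate2 [-126.3  -78.8]
handle [-46.9  -0.3]
handle [-96.9   5.4]
plate edge base [-147.5 -132.2]
base [-145.   134.4]
```

The carrier measures x about -0.4 mm and y about +1.7 mm in the scanner frame, and square. The latch is near 1.5 rad, nothing else looks moved, and the arm is clear, so I hand in.

```bash
python3 -c "
from h import *
print(robot.job_done())"
```

```text
the job is handed in; nothing more can be done
None
```

The carrier is home against the stop and locked in by the latch, and I handed the job in at about 14.4 s of the 51 s allowed. No verdict is reported.

I gripped the carrier by its handle, squared it to the lane and slid it under the bridge. At the stop the push force rose from 4 to 15 N with no further travel. I then gripped the latch and turned it clockwise until the torque climbed at the end of its travel, let go, and moved the arm clear.

- **Carrier:** the last top-camera check puts it about 0.4 mm short of home along the lane and 1.7 mm across. It looks square, with both rear corners at x ≈ -100 mm. An earlier wrist-camera check agreed within about 2 mm.
- **Latch:** it stands near 1.5 rad, with its arm lying behind the carrier's rear edge.
- **Everything else:** the other objects look unmoved in the before and after pictures. I compared them by eye and did not measure them. The brush is partly hidden by the arm in the last top view.

One early move above the table went about 10 cm in the wrong direction because I estimated its shift by hand. It touched nothing, and I corrected it before gripping.

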